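# Put a candle away and slide the candle box shut

### The job

Put the yellow candle that stands on the books away in the dark wooden candle box: set it down gently, upright, in the open part of the box. Then slide the box's lid fully home (it has a brass bar to take hold of), so that it covers all three candles, still standing. The lid is stiff and the box is light and loose, so you will have to lean on the lid while sliding it to keep the box where it stands; leave the other ornaments undisturbed.

Things in the scene. Friction and masses are not known exactly. Their poses are not given: they have to be found in the camera images.
- box: Candle box of dark wood with a sliding lid, loose on the table, about 0.55 kg empty. 200 mm long (x), 156 wide (y), 90 high; walls 12 mm. Origin: centre of its underside. The lid runs along x in grooves under lips on the side walls (132 mm between the lips). While open it sticks out over the low end (-x, 74 mm high); it closes towards +x, against the 90 mm high end wall.
- box_in (a point): Centre of the compartment's floor: (0, 0, 8) mm in the box's frame, same axes. The compartment is 176 mm (x) by 132 mm (y) and 66 mm deep; the two cream candles stand in its -x half.
- lid (a joint): How far the lid is open (m): 0 = home against the high end wall; it starts 0.112 to 0.125 open, leaving that length of the compartment uncovered at its +x end. Pale wood, 188 by 142 by 6 mm, top 81 mm above the table. It takes 9 N to slide: more than the loaded box's grip on the table (4 to 7.5 N), so a plain push moves the box; pressing it down by 12 to 20 N as well holds the box.
- lid_grip (a point): Middle of the lid's brass bar, 91 mm above the table, at (44 mm minus the lid's opening, 0, 91 mm) in the box's frame, same axes. The bar is 18 mm thick (along x, the way the lid slides), 70 mm long (y) and 20 mm high, from 81 to 101 mm above the table. It is always over the box's footprint, so pressing on it does not tip the box.
- candle: Yellow pillar candle, a cylinder 48 mm in diameter and 62 mm high, about 0.1 kg, standing on a fixed stack of two books 36 mm high. Origin: centre of its foot; z up.
- cream_a: Cream pillar candle of the same size, standing in the box (in its -x, +y corner, mostly under the lid). Origin: centre of its foot; z up.
- cream_b: Cream pillar candle of the same size, standing in the box (in its -x, -y corner, mostly under the lid). Origin: centre of its foot; z up.
- stone_tall: Bystander: grey stone candle holder, 72 mm across, 125 mm high. Origin: centre of its foot.
- stone_short: Bystander: grey stone candle holder, 72 mm across, 95 mm high. Origin: centre of its foot.
- candlestick: Bystander: turned wooden candlestick with a cream pillar candle, 80 mm across, 173 mm high. Origin: centre of its foot.
- diffuser: Bystander: square amber glass diffuser bottle with reeds, 56 mm wide, 170 mm high with the reeds. Origin: centre of its foot.
- brass_chain: Bystander: ornament of three brass chain links, about 155 mm long, 52 mm high. Origin: underside, middle of its first link; x along it.
- remote: Bystander: white remote control lying flat, 150 by 46 by 18 mm. Origin: centre of its underside.
Not all that is in view belongs to the job. Leave any purple or turquoise look-alike of the candle alone.

How it is judged:
On the way:
1. the yellow candle stands upright on the floor of the box, let go (x of candle in the frame of box between -0.07 and 0.07 m and y of candle in the frame of box between -0.046 and 0.046 m and z of candle in the frame of box between 0.003 and 0.014 m and angle between candle's own z axis and vertical below 0.12 rad and contact force between the fingers and candle below 0.1 N and linear speed of candle below 0.05 m/s), for 0.2 s.
At the end, for the whole second after the job is handed in: The lid is home to within 4 mm, and all three candles stand upright on the floor of the box under it; the box is at rest, within 15 mm of where it stood (x of candle in the frame of box between -0.07 and 0.07 m and y of candle in the frame of box between -0.046 and 0.046 m and z of candle in the frame of box between 0.003 and 0.014 m and angle between each of candle, cream_a, cream_b's own z axis and vertical below 0.12 rad and x of cream_a in the frame of box between -0.07 and 0.07 m and y of cream_a in the frame of box between -0.046 and 0.046 m and z of cream_a in the frame of box between 0.003 and 0.014 m and x of cream_b in the frame of box between -0.07 and 0.07 m and y of cream_b in the frame of box between -0.046 and 0.046 m and z of cream_b in the frame of box between 0.003 and 0.014 m and value of joint lid below 0.004 m and linear speed of box below 0.01 m/s and distance of box from where it was at the start of the episode below 0.015 m); the robot touches nothing.
It fails at once if a bystander (stone holder, candlestick, diffuser, brass chain, remote) is shifted by more than 30 mm or knocked over (distance of any of stone_tall, stone_short, candlestick, diffuser, brass_chain, remote from where it was at the start of the episode above 0.03 m or angle between any of stone_tall, stone_short, candlestick, diffuser's own z axis and vertical above 0.4 rad).
It fails at once if the candle box is shoved more than 15 mm from where it stood, or tipped up (distance of box from where it was at the start of the episode above 0.015 m or angle between box's own z axis and vertical above 0.1 rad).
It fails at once if the yellow candle is let fall into the box from more than about 25 mm (horizontal distance between candle and box below 0.12 m and linear speed of candle above 0.75 m/s and contact force between the fingers and candle below 0.1 N).
It also fails if it takes over 58 s, if anything falls off the work surface, if the arm or the gripper's body presses on something with over 40 N, if the wrist force passes 120 N, or if a joint passes its speed limit or range.

### The arm

A 7-joint arm with a two-finger parallel gripper is mounted at the origin on the work surface. World frame = base frame: x ahead of the robot, y to its left, z up, the work surface at z = 0. Lengths are in m, angles in rad, forces in N, time in s.
With the tool pointing down it reaches from about 0.4 to 0.85 m from the base axis. Payload 10.4 kg.
Tool frame: the origin (TCP) lies between the finger pads; the fingertips stand 11 mm ahead of it and the grasp point (between the pads) lies 8 mm behind it (tip_reach is the distance from the TCP to the fingertips, in m); z points along the fingers, y is the line along which they close (so a half turn about z gives the same grasp; the last joint's range is limited). The gripper opens to 85 mm and grips with 20 to 120 N. Pads are 22 mm wide; open, the fingers measure 114 mm over their backs; the gripper's body (76 mm by 85 mm) begins 54 mm behind the grasp point. The pads swing forward as they close: fully open they stand 13 mm farther back than shut.
Start: joints at [1.187, 0.332, -0.065, 1.46, 0.022, 1.35, -0.088], TCP at [0.221, -0.585, 0.242] pointing down, gripper open.
Joint ranges: [-2.6, 2.6], [-0.5, 2.12], [-1.47, 1.34], [0.16, 2.42], [-1.27, 4.41], [0.06, 2.06], [-2.6, 2.6]. Speed limits (rad/s): [2.22, 2.22, 2.79, 2.79, 3.14, 3.14, 3.14].

### API

Orientations are given as a unit quaternion [x, y, z, w].
In Python, from workcell import * gives the robot as it stands.
- The arm moves only by the shell command python3 -m inch 'ROWS' [OPENING] [FORCE]. ROWS is JSON, a list of rows, each an object with "slide": the shift along the world's x, y, z in m, a list of three; "yaw": the turn about the world's z in rad. A call has 1 to 20 rows; each row is the pose to reach, as a shift and turn from the pose commanded when the call began; what a row does not reach only later rows make up. A row lasts 1/12 s, in which the tool goes at most 41.7 mm and 7.16 degrees, less where a joint would pass 70% of its speed; a pose out of reach is approached as far as the arm can. A call with a gripper value outside its range is refused whole. OPENING is the closure in counts, from 0 (fully open) to 255 (shut), set as the call begins (- or left out, the last holds). The fingers move at their own pace and stop on an object; FORCE is the grip in N (left out, the last holds). Time passes only in rows, so rows that repeat a pose let the fingers close. It gives the time, the measured TCP pose, the force, the opening and the grip force at its end, in the units of the state.
- get_obs(): the state, without advancing time (a new reading comes with each control period).
- camera(name): name is "side" or "top"; returns a dict with "frame" (400x640x3 uint8, red, green, blue), "fx", "fy", "cx", "cy" (pixels), "extrinsics" (4x4, takes a point from world to camera coordinates). Camera axes: x right, y down, z forward; pixel columns grow to the right and rows downward; lengths in m; the calibration is good to about 2 mm. A picture is of the moment at which its call begins. There is no depth.
- hand_in(): hands the job in; it is judged then, once.
The state is a dict: "clock": time; "joint_pos": joint angles; "joint_velocities": joint speeds; "tau": joint torques, N m; "position": TCP position; "ee_rot": TCP orientation; "ft_force": force on the tool from outside, world axes, zero at the start; "torque": the same for the moment, N m; "grip_width": opening from 0.0 (shut) to 1.0 (fully open); "grasp_force": force on a finger pad.
Only numpy, scipy, OpenCV 4.12 (cv2) and the standard library are available. Lean on these libraries where they do the work, as an engineer would, in place of code of your own. Each camera call takes 0.05 s, during which the arm holds its last target. There are 200 camera calls.

## Working session

There is one attempt and no reset: what is moved stays moved. The work goes in short steps, Python scripts to look and compute and a shell command to move; the robot and the scene stay as the last step left them, time stands still between calls to the robot, and variables do not carry over. Pictures are saved under pics/ and viewed, at most 10 in all, crops included, and the job is handed in when it is done.

```bash
mkdir -p pics; python3 - <<'E'
from workcell import *
import cv2
for n in ("top","side"):
    c=camera(n); cv2.imwrite(f"pics/{n}0.png",c["frame"][:,:,::-1]); print(n,c["fx"],c["fy"],c["cx"],c["cy"],c["extrinsics"])
o=get_obs(); print(o)
E
```

```text
top 379.42960864723915 379.42960864723915 319.87616976400415 202.45672388041808 [[ 0.02180006 -0.99974011  0.00666933  0.05096031]
 [-0.99581084 -0.02230593 -0.08867473  0.54644948]
 [ 0.08880045 -0.00470828 -0.99603831  1.08617817]
 [ 0.          0.          0.          1.        ]]
side 434.29324776074037 434.29324776074037 315.3643202149819 200.42930655431627 [[-9.88007082e-01 -1.54408565e-01  4.45446465e-05  5.43977019e-01]
 [-8.30215486e-02  5.30982937e-01 -8.43305724e-01  6.35485176e-02]
 [ 1.30189974e-01 -8.33195725e-01 -5.37434140e-01  1.25244776e+00]
 [ 0.00000000e+00  0.00000000e+00  0.00000000e+00  1.00000000e+00]]
{'clock': 0.1, 'joint_pos': array([ 1.18733427,  0.33284144, -0.0646693 ,  1.46083151,  0.0216088 ,
        1.34989467, -0.08849539]), 'joint_velocities': array([ 0.0005068 , -0.00110214, -0.00129841, -0.00061098, -0.00134037,
        0.00189391, -0.00049353]), 'tau': array([ 1.46279261e-03, -6.26747918e+01,  4.92488046e-02, -3.92433786e+01,
        1.62378070e-02,  7.06153209e-03, -8.06562070e-05]), 'position': array([ 0.22054518, -0.58446451,  0.24158727]), 'ee_rot': array([ 9.83766575e-01,  1.79451713e-01, -1.51262857e-04, -6.21631896e-04]), 'ft_force': array([ 0.41334608, -0.23185291, -0.97151858]), 'torque': array([-0.00277015, -0.04927497, -0.01744781]), 'grasp_force': 0.0, 'grip_width': 1.0004085559993765}
```

View pics/top0.png

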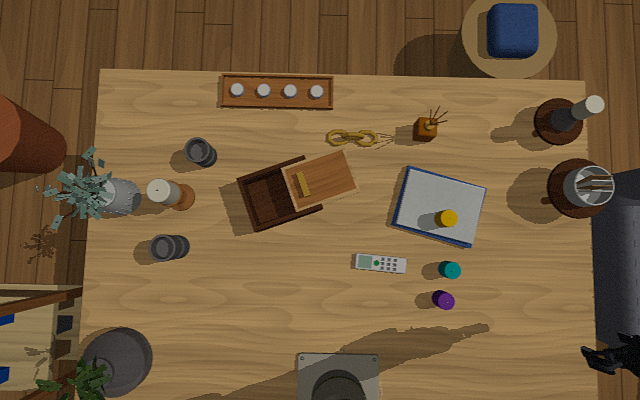

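View pics/side0.png

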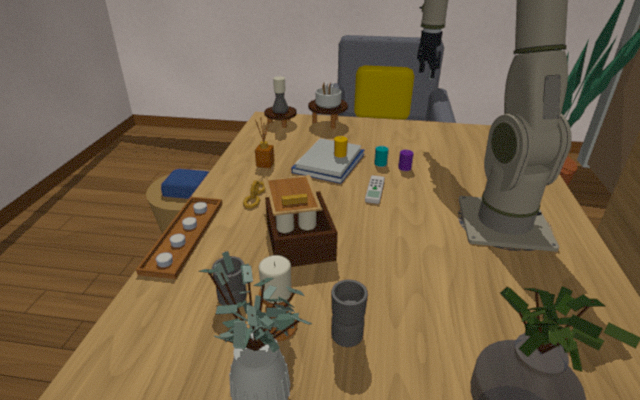

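The top view shows three similar candles: yellow on the books at (448,218), turquoise at (450,270) and purple at (443,300). The yellow one on the books is the one meant (side view 341,148). The box is at about (285,190), its lid bar at (303,185). Next I'll enlarge both views.

```bash
python3 - <<'E'
import cv2
a=cv2.imread("pics/top0.png")[140:255,228:488]; cv2.imwrite("pics/topc.png",cv2.resize(a,None,fx=3,fy=3,interpolation=cv2.INTER_CUBIC))
a=cv2.imread("pics/side0.png")[130:270,255:375]; cv2.imwrite("pics/sidec.png",cv2.resize(a,None,fx=4,fy=4,interpolation=cv2.INTER_CUBIC))
E
```

```text
(no output)
```

View pics/topc.png

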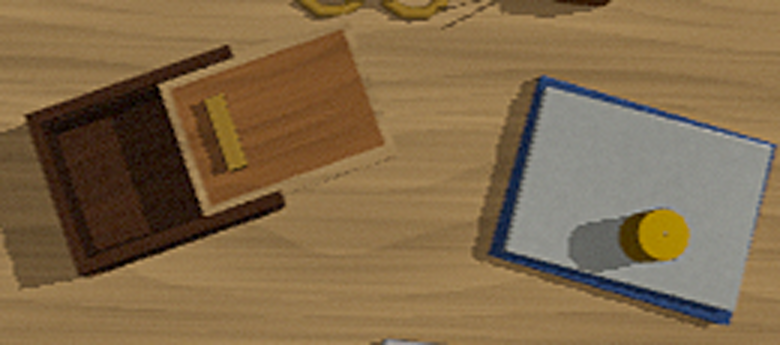

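View pics/sidec.png

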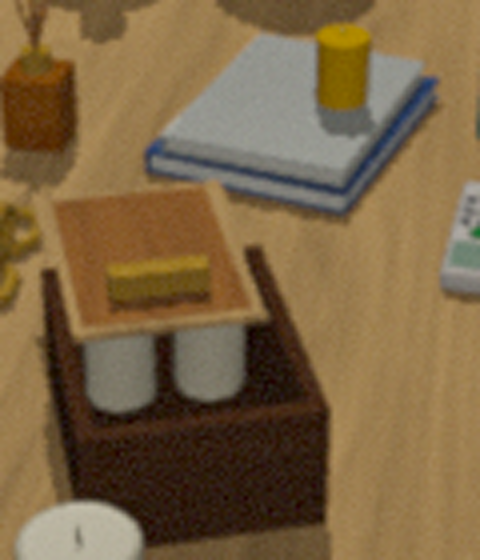

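The crops confirm the yellow candle on the books: top-face centre at top-crop (663,235) and side-crop (343,37). The bar's top is at top-crop (225,132) and side-crop (158,267). The high end wall is at the left of the top view, with corners at top-crop (27,115) and (82,275).

```bash
cat > h.py <<'E'
from workcell import *
import numpy as np
C={n:camera(n) for n in("top","side")}
OFF={"top":(228,140,3),"side":(255,130,4)}
def px(n,p):
    a,b,s=OFF[n]; return np.array([a+(p[0]+.5)/s-.5,b+(p[1]+.5)/s-.5])
def proj(n,X):
    c=C[n];q=c["extrinsics"][:3]@np.r_[X,1];return np.array([c["fx"]*q[0]/q[2]+c["cx"],c["fy"]*q[1]/q[2]+c["cy"]])
E
cat > m.py <<'E'
from h import *
from scipy.optimize import least_squares as LS
def tri(t,s):
    r=LS(lambda X:np.r_[proj("top",X)-px("top",t),proj("side",X)-px("side",s)],[.5,0,.05]);return r.x.round(4),r.fun.round(2)
print("candle top",tri((663,235),(343,37)))
print("bar top",tri((225,132),(158,267)))
for t,s in[((160,85),(77,335)),((346,30),(50,202)),((388,147),(215,183)),((206,215),(267,318))]: print("lid",tri(t,s))
print("wall",tri((27,115),(80,437)),tri((82,275),(327,408)))
obs=[("top",(27,115),(.1,-.078,.09),0),("top",(82,275),(.1,.078,.09),0),("side",(80,437),(.1,-.078,.09),0),("side",(327,408),(.1,.078,.09),0),
("top",(225,132),(.044,0,.101),1),("side",(158,267),(.044,0,.101),1),
("top",(160,85),(.094,-.071,.081),1),("top",(206,215),(.094,.071,.081),1),("side",(77,335),(.094,-.071,.081),1),("side",(267,318),(.094,.071,.081),1),
("top",(346,30),(-.094,-.071,.081),1),("top",(388,147),(-.094,.071,.081),1),("side",(50,202),(-.094,-.071,.081),1),("side",(215,183),(-.094,.071,.081),1)]
def f(p,sy):
    x,y,a,o=p;r=[]
    for n,q,P,l in obs:
        X=P[0]-o*l;Y=P[1]*sy;r+=list(proj(n,[x+X*np.cos(a)-Y*np.sin(a),y+X*np.sin(a)+Y*np.cos(a),P[2]])-px(n,q))
    return r
for sy in(1,-1):
    r=LS(f,[.55,.1,1.3,.118],args=(sy,));print(sy,r.x.round(4),r.cost.round(1),np.array(r.fun).round(1))
E
python3 m.py
```

```text
candle top (array([ 0.5055, -0.2891,  0.0967]), array([-0.03, -0.54,  0.69,  0.05]))
bar top (array([0.5903, 0.1117, 0.1005]), array([-0.05, -0.5 ,  0.49,  0.07]))
lid (array([0.6342, 0.174 , 0.082 ]), array([ 0.,  0., -0., -0.]))
lid (array([0.6934, 0.0018, 0.0796]), array([-0.11, -0.89,  0.94,  0.18]))
lid (array([ 0.5795, -0.0391,  0.0839]), array([ 0.04,  0.41, -0.45, -0.05]))
lid (array([0.5142, 0.1281, 0.0776]), array([ 0.  ,  0.01, -0.01, -0.  ]))
wall (array([0.6024, 0.2943, 0.0925]), array([-0.03, -0.27,  0.23,  0.04])) (array([0.4589, 0.239 , 0.0898]), array([-0.05, -0.99,  0.89,  0.06]))
1 [0.566  0.1726 1.9271 0.113 ] 47.3 [ 0.4 -0.8 -0.1 -0.7 -0.4  0.6  1.3  0.1  1.3 -0.4  0.8 -0.8 -1.9 -1.7
 -0.9  2.8 -2.3  1.3  2.9 -0.4 -0.6 -5.   2.4  3.4 -2.9 -0.3  2.5 -0.2]
-1 [0.5656 0.1624 2.0054 0.1068] 16023.4 [ 25.   54.7 -15.3 -50.5  65.9 -11.5 -57.4   6.3   2.3  -1.1   0.3  -1.4
  17.8  46.  -17.7 -43.8  50.6  -6.5 -48.5   5.9  17.7  37.4 -16.9 -47.5
  39.4  -5.8 -47.9   5.4]
```

Everything fits: the candle top is at z 0.097 (should be 0.098), the bar top at 0.1005 (0.101) and the lid and wall heights agree. The box is at (0.566, 0.173) with yaw 1.93 and the lid about 0.112 open. The tool's closing line now lies along box x, so I'll turn it 90° for the candle.

```bash
python3 -m inch '[{"slide":[0.02,0.021,0],"yaw":0.11},{"slide":[0.04,0.042,0],"yaw":0.22},{"slide":[0.06,0.063,0],"yaw":0.33},{"slide":[0.08,0.084,0],"yaw":0.44},{"slide":[0.1,0.105,0],"yaw":0.55},{"slide":[0.12,0.126,0],"yaw":0.66},{"slide":[0.14,0.147,0],"yaw":0.77},{"slide":[0.16,0.168,0],"yaw":0.88},{"slide":[0.18,0.189,0],"yaw":0.99},{"slide":[0.2,0.21,-0.01],"yaw":1.1},{"slide":[0.22,0.23,-0.02],"yaw":1.21},{"slide":[0.24,0.25,-0.04],"yaw":1.32},{"slide":[0.26,0.27,-0.06],"yaw":1.44},{"slide":[0.285,0.295,-0.08],"yaw":1.57},{"slide":[0.285,0.295,-0.08],"yaw":1.57},{"slide":[0.285,0.295,-0.08],"yaw":1.57}]' 0 25
python3 - <<'E'
from workcell import *
import cv2
o=get_obs();print(o["joint_pos"].round(2),o["ee_rot"].round(3))
a=camera("top")["frame"][150:290,360:520,::-1];b=camera("side")["frame"][60:200,270:430,::-1]
cv2.imwrite("pics/c1.png",cv2.resize(cv2.hconcat([a,b]),None,fx=2.5,fy=2.5,interpolation=cv2.INTER_CUBIC))
E
```

```text
clock: 1.53
position: [0.5063, -0.2872, 0.1608]
ee_rot: [0.567, 0.824, 0.001, -0.001]
ft_force: [-0.5, -1.4, 1.0]
grip_width: 0.994
grasp_force: 0.0
[ 0.84  0.34 -0.48  1.66  0.16  1.19  0.68] [ 0.567  0.824  0.001 -0.001]
```

View pics/c1.png

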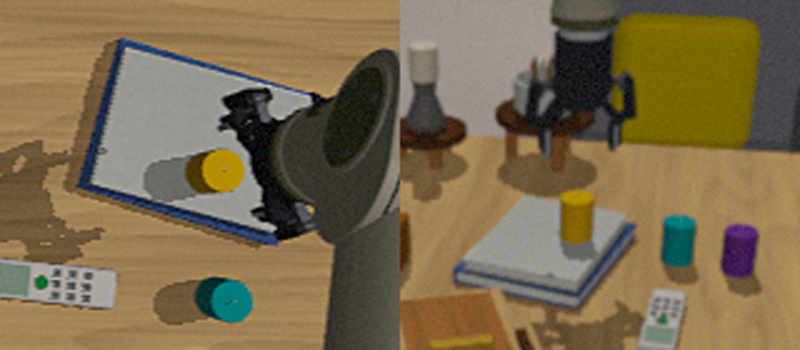

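The side view has the fingers straddling the line above the candle (fingertips' midpoint about x=580, candle about 577). The fingers' slant in the top view matches the bar's. Next: descend and grasp.

```bash
python3 -m inch '[{"slide":[-0.001,-0.002,-0.02],"yaw":0},{"slide":[-0.001,-0.002,-0.045],"yaw":0},{"slide":[-0.001,-0.002,-0.065],"yaw":0},{"slide":[-0.001,-0.002,-0.08],"yaw":0},{"slide":[-0.001,-0.002,-0.088],"yaw":0},{"slide":[-0.001,-0.002,-0.093],"yaw":0},{"slide":[-0.001,-0.002,-0.093],"yaw":0},{"slide":[-0.001,-0.002,-0.093],"yaw":0}]' 0 25
python3 -m inch '[{"slide":[0,0,0],"yaw":0},{"slide":[0,0,0],"yaw":0},{"slide":[0,0,0],"yaw":0},{"slide":[0,0,0],"yaw":0},{"slide":[0,0,0],"yaw":0},{"slide":[0,0,0],"yaw":0},{"slide":[0,0,0],"yaw":0},{"slide":[0,0,0],"yaw":0},{"slide":[0,0,0],"yaw":0},{"slide":[0,0,0],"yaw":0}]' 255 25
```

```text
clock: 2.3
position: [0.505, -0.2924, 0.0703]
ee_rot: [0.569, 0.822, 0.0, 0.001]
ft_force: [0.2, 0.1, -1.3]
grip_width: 1.0
grasp_force: 0.0
clock: 3.13
position: [0.5052, -0.292, 0.0702]
ee_rot: [0.569, 0.822, 0.0, 0.001]
ft_force: [-1.3, 0.4, 6.2]
grip_width: 0.554
grasp_force: 25.4
```

```bash
python3 -m inch '[{"slide":[0,0,0.01],"yaw":0},{"slide":[0,0,0.03],"yaw":0},{"slide":[0,0,0.06],"yaw":0},{"slide":[0,0,0.09],"yaw":0},{"slide":[0,0,0.12],"yaw":0},{"slide":[0,0.01,0.14],"yaw":0},{"slide":[0,0.04,0.15],"yaw":0},{"slide":[0.005,0.07,0.15],"yaw":0},{"slide":[0.01,0.1,0.15],"yaw":0},{"slide":[0.01,0.13,0.15],"yaw":0},{"slide":[0.015,0.16,0.15],"yaw":0},{"slide":[0.02,0.19,0.15],"yaw":0},{"slide":[0.02,0.22,0.15],"yaw":0},{"slide":[0.02,0.25,0.15],"yaw":0}]'
python3 -m inch '[{"slide":[0,0.03,0],"yaw":0},{"slide":[0.005,0.06,0],"yaw":0},{"slide":[0.01,0.09,0],"yaw":0},{"slide":[0.01,0.12,0],"yaw":0},{"slide":[0.015,0.15,0],"yaw":0},{"slide":[0.02,0.18,0],"yaw":0},{"slide":[0.02,0.205,0],"yaw":0},{"slide":[0.025,0.225,0],"yaw":0},{"slide":[0.025,0.24,0],"yaw":0},{"slide":[0.025,0.25,0],"yaw":0},{"slide":[0.025,0.257,0],"yaw":0},{"slide":[0.025,0.257,-0.02],"yaw":0},{"slide":[0.025,0.257,-0.04],"yaw":0},{"slide":[0.025,0.257,-0.04],"yaw":0},{"slide":[0.025,0.257,-0.04],"yaw":0}]'
cat > pic.py <<'E'
import sys,cv2
from h import *
o=get_obs();print(o["joint_pos"].round(2),o["position"].round(4),o["ft_force"].round(1))
a=C["top"]["frame"][130:250,220:380,::-1];b=C["side"]["frame"][150:270,235:395,::-1]
cv2.imwrite(sys.argv[1],cv2.resize(cv2.hconcat([a,b]),None,fx=2.5,fy=2.5,interpolation=cv2.INTER_CUBIC))
E
python3 pic.py pics/c2.png
```

```text
clock: 4.3
position: [0.5244, -0.0402, 0.2198]
ee_rot: [0.569, 0.822, -0.0, 0.0]
ft_force: [1.3, -0.0, -1.1]
grip_width: 0.555
grasp_force: 26.1
clock: 5.55
position: [0.5493, 0.2142, 0.179]
ee_rot: [0.569, 0.822, -0.001, -0.0]
ft_force: [1.1, 0.4, -1.3]
grip_width: 0.552
grasp_force: 26.2
[ 0.16  0.4  -0.76  1.61  0.28  1.25 -0.29] [0.5502 0.215  0.1806] [ 0.4  0.2 -1.5]
```

View pics/c2.png

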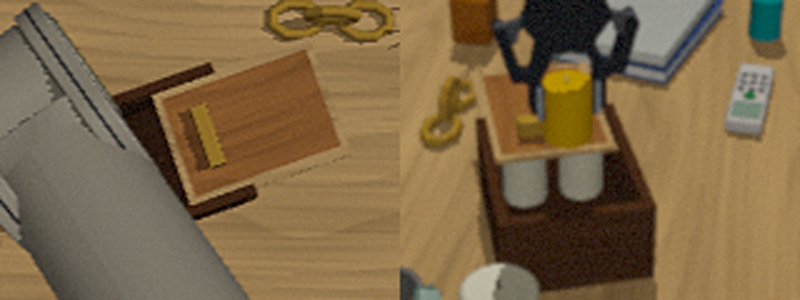

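The yellow candle hangs where expected over the open part, with its foot at side-crop (568,142). Its projection agrees with the target (0.550, 0.215), clear of the cream candles. Next: lower it.

```bash
python3 -m inch '[{"slide":[0,0,-0.02],"yaw":0},{"slide":[0,0,-0.045],"yaw":0},{"slide":[0,0,-0.065],"yaw":0},{"slide":[0,0,-0.08],"yaw":0},{"slide":[0,0,-0.095],"yaw":0},{"slide":[0,0,-0.108],"yaw":0},{"slide":[0,0,-0.118],"yaw":0},{"slide":[0,0,-0.126],"yaw":0},{"slide":[0,0,-0.131],"yaw":0},{"slide":[0,0,-0.131],"yaw":0},{"slide":[0,0,-0.131],"yaw":0}]'
python3 -m inch '[{"slide":[0,0,-0.002],"yaw":0},{"slide":[0,0,-0.004],"yaw":0},{"slide":[0,0,-0.004],"yaw":0},{"slide":[0,0,-0.004],"yaw":0}]'
```

```text
clock: 6.57
position: [0.5498, 0.2154, 0.0487]
ee_rot: [0.569, 0.822, 0.0, 0.0]
ft_force: [-0.0, 0.3, -0.6]
grip_width: 0.557
grasp_force: 26.2
clock: 6.9
position: [0.5497, 0.2152, 0.0445]
ee_rot: [0.569, 0.822, 0.0, 0.0]
ft_force: [0.0, 0.4, -1.1]
grip_width: 0.549
grasp_force: 26.2
```

```bash
python3 -m inch '[{"slide":[0,0,-0.001],"yaw":0},{"slide":[0,0,-0.002],"yaw":0},{"slide":[0,0,-0.002],"yaw":0},{"slide":[0,0,-0.002],"yaw":0}]'
python3 -m inch '[{"slide":[0,0,-0.001],"yaw":0},{"slide":[0,0,-0.001],"yaw":0},{"slide":[0,0,-0.001],"yaw":0},{"slide":[0,0,-0.001],"yaw":0}]'
```

```text
clock: 7.23
position: [0.5497, 0.2152, 0.0423]
ee_rot: [0.569, 0.822, 0.0, 0.0]
ft_force: [0.1, 0.2, -0.9]
grip_width: 0.556
grasp_force: 26.4
clock: 7.57
position: [0.5497, 0.2153, 0.0422]
ee_rot: [0.569, 0.822, -0.0, 0.0]
ft_force: [-3.4, -1.5, 8.5]
grip_width: 0.556
grasp_force: 27.0
```

Contact with the floor at the expected height. Release partway and rise.

```bash
python3 -m inch '[{"slide":[0,0,0],"yaw":0},{"slide":[0,0,0],"yaw":0},{"slide":[0,0,0],"yaw":0},{"slide":[0,0,0],"yaw":0},{"slide":[0,0,0],"yaw":0},{"slide":[0,0,0],"yaw":0}]' 60
python3 -m inch '[{"slide":[0,0,0.01],"yaw":0},{"slide":[0,0,0.02],"yaw":0},{"slide":[0,0,0.04],"yaw":0},{"slide":[0,0,0.06],"yaw":0},{"slide":[0,0,0.09],"yaw":0},{"slide":[0,0,0.12],"yaw":0},{"slide":[0.01,-0.02,0.14],"yaw":-0.11},{"slide":[0.02,-0.05,0.14],"yaw":-0.22},{"slide":[0.03,-0.08,0.14],"yaw":-0.33},{"slide":[0.04,-0.1,0.14],"yaw":-0.44},{"slide":[0.04,-0.1,0.14],"yaw":-0.55},{"slide":[0.04,-0.1,0.14],"yaw":-0.66},{"slide":[0.04,-0.1,0.14],"yaw":-0.77},{"slide":[0.04,-0.1,0.14],"yaw":-0.88},{"slide":[0.04,-0.1,0.14],"yaw":-0.99},{"slide":[0.04,-0.1,0.14],"yaw":-1.1},{"slide":[0.04,-0.1,0.14],"yaw":-1.21},{"slide":[0.04,-0.1,0.14],"yaw":-1.33},{"slide":[0.04,-0.1,0.14],"yaw":-1.45},{"slide":[0.04,-0.1,0.14],"yaw":-1.57}]'
python3 pic.py pics/c3.png
```

```text
clock: 8.07
position: [0.5499, 0.2154, 0.0415]
ee_rot: [0.569, 0.822, 0.0, 0.0]
ft_force: [2.6, 1.2, 0.1]
grip_width: 0.761
grasp_force: 0.0
clock: 9.73
position: [0.5893, 0.1155, 0.1824]
ee_rot: [0.984, 0.177, 0.0, -0.0]
ft_force: [0.1, 0.6, 0.7]
grip_width: 0.765
grasp_force: 0.0
[ 0.11  0.36 -0.47  1.59  0.17  1.24 -1.6 ] [0.5894 0.1156 0.1823] [ 0.4  0.7 -0.3]
```

View pics/c3.png

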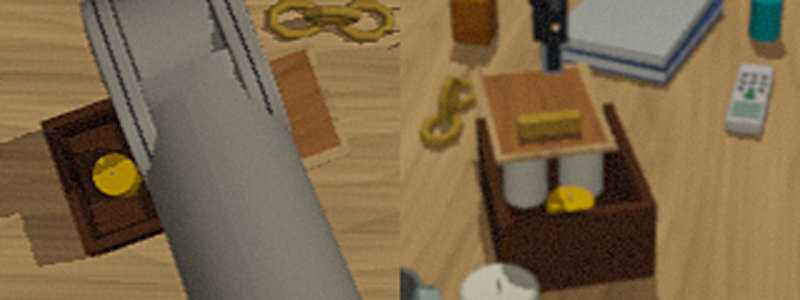

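The yellow candle stands in the box (top-crop 117,175) and the box hasn't moved. The bar is at side-crop (550,123). Next: descend onto the bar.

```bash
python3 -m inch '[{"slide":[0.001,-0.004,-0.02],"yaw":0},{"slide":[0.001,-0.004,-0.045],"yaw":0},{"slide":[0.001,-0.004,-0.065],"yaw":0},{"slide":[0.001,-0.004,-0.075],"yaw":0},{"slide":[0.001,-0.004,-0.082],"yaw":0},{"slide":[0.001,-0.004,-0.086],"yaw":0},{"slide":[0.001,-0.004,-0.086],"yaw":0},{"slide":[0.001,-0.004,-0.086],"yaw":0}]'
python3 -m inch '[{"slide":[0,0,0],"yaw":0},{"slide":[0,0,0],"yaw":0},{"slide":[0,0,0],"yaw":0},{"slide":[0,0,0],"yaw":0},{"slide":[0,0,0],"yaw":0},{"slide":[0,0,0],"yaw":0},{"slide":[0,0,0],"yaw":0},{"slide":[0,0,0],"yaw":0},{"slide":[0,0,0],"yaw":0},{"slide":[0,0,0],"yaw":0}]' 255 60
```

```text
clock: 10.5
position: [0.5912, 0.1114, 0.0963]
ee_rot: [0.984, 0.18, 0.001, -0.0]
ft_force: [-0.2, 0.9, 0.3]
grip_width: 0.765
grasp_force: 0.0
clock: 11.33
position: [0.591, 0.1111, 0.096]
ee_rot: [0.984, 0.179, 0.0, 0.0]
ft_force: [-1.9, -1.2, 4.5]
grip_width: 0.195
grasp_force: 59.5
```

```bash
python3 -m inch '[{"slide":[0,0,-0.001],"yaw":0},{"slide":[0,0,-0.001],"yaw":0},{"slide":[0,0,-0.001],"yaw":0},{"slide":[0,0,-0.001],"yaw":0}]'
```

```text
clock: 11.67
position: [0.591, 0.1111, 0.0959]
ee_rot: [0.984, 0.179, 0.001, 0.0]
ft_force: [-5.9, -3.0, 14.1]
grip_width: 0.192
grasp_force: 60.5
```

```bash
python3 -m inch '[{"slide":[0,0,-0.0004],"yaw":0},{"slide":[-0.0007,0.0019,-0.0004],"yaw":0},{"slide":[-0.0014,0.0037,-0.0004],"yaw":0},{"slide":[-0.0021,0.0056,-0.0004],"yaw":0},{"slide":[-0.0028,0.0075,-0.0004],"yaw":0},{"slide":[-0.0035,0.0094,-0.0004],"yaw":0}]'
```

```text
clock: 12.17
position: [0.5886, 0.1175, 0.0959]
ee_rot: [0.984, 0.178, 0.001, 0.002]
ft_force: [-3.0, -11.3, 17.1]
grip_width: 0.19
grasp_force: 61.0
```

```bash
python3 -m inch '[{"slide":[-0.0009,0.0023,0],"yaw":0},{"slide":[-0.0018,0.0047,0],"yaw":0},{"slide":[-0.0026,0.007,0],"yaw":0},{"slide":[-0.0035,0.0094,0],"yaw":0},{"slide":[-0.0044,0.0117,0],"yaw":0},{"slide":[-0.0053,0.014,0],"yaw":0},{"slide":[-0.0061,0.0164,0],"yaw":0},{"slide":[-0.007,0.0187,0],"yaw":0}]'
python3 pic.py pics/c4.png
```

```text
clock: 12.83
position: [0.5813, 0.1362, 0.0958]
ee_rot: [0.984, 0.178, 0.001, 0.002]
ft_force: [-4.6, -11.0, 18.6]
grip_width: 0.189
grasp_force: 61.2
[ 0.06  0.43 -0.46  1.68  0.22  1.08 -1.68] [0.5811 0.1369 0.0959] [ -6.7 -10.4  18.9]
```

View pics/c4.png

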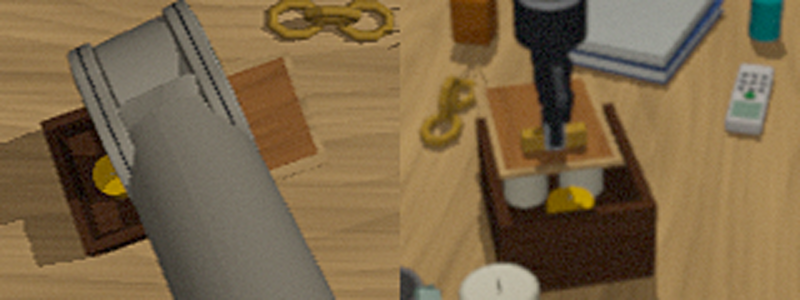

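The box hasn't moved (corners still at top-crop (42,122) and (90,255)) and the lid has slid about 27 mm. There's some side force, so I'll ease sideways while continuing.

```bash
python3 -m inch '[{"slide":[-0.0015,0.0022,0.0001],"yaw":0},{"slide":[-0.0028,0.0044,0.0001],"yaw":0},{"slide":[-0.004,0.0066,0.0001],"yaw":0},{"slide":[-0.005,0.0089,0.0001],"yaw":0},{"slide":[-0.0059,0.0112,0.0001],"yaw":0},{"slide":[-0.0068,0.0135,0.0001],"yaw":0},{"slide":[-0.0077,0.0159,0.0001],"yaw":0},{"slide":[-0.0085,0.0182,0.0001],"yaw":0},{"slide":[-0.0094,0.0206,0.0001],"yaw":0},{"slide":[-0.0103,0.0229,0.0001],"yaw":0}]'
```

```text
clock: 13.77
position: [0.5721, 0.1598, 0.0959]
ee_rot: [0.984, 0.178, 0.002, 0.002]
ft_force: [2.2, -9.3, 13.0]
grip_width: 0.195
grasp_force: 60.5
```

```bash
python3 -m inch '[{"slide":[-0.0009,0.0023,-0.0004],"yaw":0},{"slide":[-0.0018,0.0047,-0.0004],"yaw":0},{"slide":[-0.0026,0.007,-0.0004],"yaw":0},{"slide":[-0.0035,0.0094,-0.0004],"yaw":0},{"slide":[-0.0044,0.0117,-0.0004],"yaw":0},{"slide":[-0.0053,0.014,-0.0004],"yaw":0},{"slide":[-0.0061,0.0164,-0.0004],"yaw":0},{"slide":[-0.007,0.0187,-0.0004],"yaw":0},{"slide":[-0.0079,0.0211,-0.0004],"yaw":0},{"slide":[-0.0088,0.0234,-0.0004],"yaw":0}]'
```

```text
clock: 14.6
position: [0.5631, 0.1832, 0.0959]
ee_rot: [0.984, 0.178, 0.002, 0.002]
ft_force: [-1.3, -10.5, 17.7]
grip_width: 0.195
grasp_force: 61.1
```

```bash
python3 -m inch '[{"slide":[-0.0009,0.0023,0],"yaw":0},{"slide":[-0.0018,0.0047,0],"yaw":0},{"slide":[-0.0028,0.007,0],"yaw":0},{"slide":[-0.0038,0.0094,0],"yaw":0},{"slide":[-0.0047,0.0117,0],"yaw":0},{"slide":[-0.0056,0.014,0],"yaw":0},{"slide":[-0.0065,0.0164,0],"yaw":0},{"slide":[-0.0075,0.0187,0],"yaw":0},{"slide":[-0.0084,0.0211,0],"yaw":0},{"slide":[-0.0093,0.0234,0],"yaw":0}]'
python3 -m inch '[{"slide":[-0.0005,0.0012,0],"yaw":0},{"slide":[-0.0009,0.0023,0],"yaw":0},{"slide":[-0.0014,0.0035,0],"yaw":0},{"slide":[-0.0018,0.0047,0],"yaw":0}]'
```

```text
clock: 15.43
position: [0.5539, 0.2068, 0.0959]
ee_rot: [0.984, 0.178, 0.002, 0.002]
ft_force: [-1.4, -9.5, 17.5]
grip_width: 0.19
grasp_force: 61.1
clock: 15.77
position: [0.5521, 0.2115, 0.0959]
ee_rot: [0.984, 0.178, 0.002, 0.002]
ft_force: [-1.2, -10.8, 18.7]
grip_width: 0.193
grasp_force: 61.1
```

```bash
for i in 1 2 3; do :; done; python3 -m inch '[{"slide":[-0.0004,0.0009,0],"yaw":0},{"slide":[-0.0007,0.0019,0],"yaw":0},{"slide":[-0.0007,0.0019,0],"yaw":0}]'
python3 -m inch '[{"slide":[-0.0004,0.0009,0],"yaw":0},{"slide":[-0.0007,0.0019,0],"yaw":0},{"slide":[-0.0007,0.0019,0],"yaw":0}]'
python3 -m inch '[{"slide":[-0.0004,0.0009,0],"yaw":0},{"slide":[-0.0004,0.0009,0],"yaw":0}]'
```

```text
clock: 16.02
position: [0.5513, 0.2137, 0.0959]
ee_rot: [0.984, 0.179, 0.002, 0.002]
ft_force: [-1.8, -10.0, 17.9]
grip_width: 0.194
grasp_force: 61.1
clock: 16.27
position: [0.5506, 0.2155, 0.0959]
ee_rot: [0.984, 0.179, 0.002, 0.002]
ft_force: [-1.3, -9.4, 18.1]
grip_width: 0.191
grasp_force: 61.2
clock: 16.43
position: [0.5502, 0.2164, 0.0959]
ee_rot: [0.984, 0.179, 0.002, 0.002]
ft_force: [-0.8, -8.9, 17.8]
grip_width: 0.197
grasp_force: 61.1
```

```bash
python3 -m inch '[{"slide":[-0.0004,0.0009,0],"yaw":0},{"slide":[-0.0007,0.0019,0],"yaw":0},{"slide":[-0.0007,0.0019,0],"yaw":0}]'
python3 pic.py pics/c5.png
```

```text
clock: 16.68
position: [0.55, 0.2169, 0.0959]
ee_rot: [0.984, 0.178, 0.002, 0.002]
ft_force: [-0.6, -13.5, 18.1]
grip_width: 0.196
grasp_force: 61.3
[-0.06  0.43 -0.49  1.7   0.23  1.07 -1.84] [0.55   0.2169 0.0959] [ -0.8 -13.   18.4]
```

View pics/c5.png

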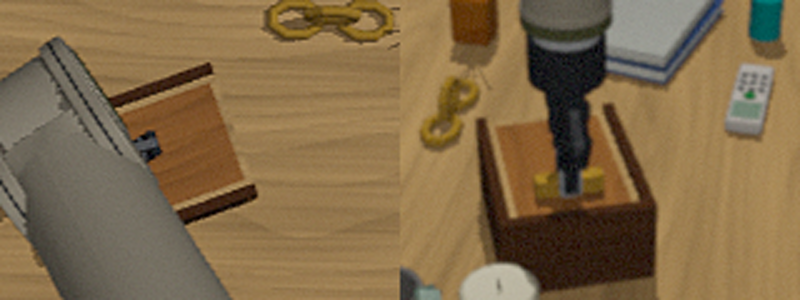

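The box's pixels haven't changed, and the lid sits against the high wall. It stopped there with the force rising to 13 N, so it's home. Next: ease off, release and rise.

```bash
python3 -m inch '[{"slide":[0.0004,-0.0009,0],"yaw":0},{"slide":[0.0009,-0.0023,0.0005],"yaw":0},{"slide":[0.0012,-0.003,0.001],"yaw":0},{"slide":[0.0012,-0.003,0.001],"yaw":0}]'
python3 -m inch '[{"slide":[0,0,0],"yaw":0},{"slide":[0,0,0],"yaw":0},{"slide":[0,0,0],"yaw":0},{"slide":[0,0,0],"yaw":0},{"slide":[0,0,0],"yaw":0},{"slide":[0,0,0.01],"yaw":0},{"slide":[0,0,0.03],"yaw":0},{"slide":[0,0,0.06],"yaw":0},{"slide":[0,0,0.09],"yaw":0},{"slide":[0,0,0.12],"yaw":0},{"slide":[0,-0.03,0.14],"yaw":0},{"slide":[0,-0.06,0.14],"yaw":0},{"slide":[-0.02,-0.09,0.14],"yaw":0},{"slide":[-0.04,-0.12,0.14],"yaw":0},{"slide":[-0.06,-0.15,0.14],"yaw":0},{"slide":[-0.06,-0.18,0.14],"yaw":0},{"slide":[-0.06,-0.21,0.14],"yaw":0},{"slide":[-0.06,-0.24,0.14],"yaw":0},{"slide":[-0.06,-0.24,0.14],"yaw":0}]' 120
python3 pic.py pics/c6.png
```

```text
clock: 17.12
position: [0.55, 0.2168, 0.096]
ee_rot: [0.984, 0.179, 0.001, 0.0]
ft_force: [1.1, -3.2, 9.1]
grip_width: 0.197
grasp_force: 59.9
clock: 18.7
position: [0.4883, -0.029, 0.2354]
ee_rot: [0.984, 0.176, 0.0, 0.001]
ft_force: [-0.6, -0.7, -1.0]
grip_width: 0.527
grasp_force: 0.0
[ 0.31  0.06 -0.37  1.8   0.02  1.28 -1.27] [ 0.4886 -0.0234  0.2353] [ 0.1  0.8 -0.2]
```

View pics/c6.png

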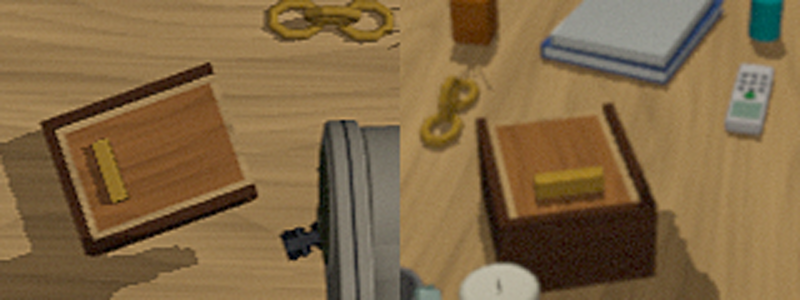

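The lid is fully home against the high wall, the bar is at top-crop (110,170), the box is in its original place, and the gripper is clear.

```bash
python3 -c "from workcell import *; print(hand_in())"
```

```text
the job is handed in; nothing more can be done
None
```

I set the yellow candle down upright in the box, slid the lid home over all three candles, and handed the job in at about 19 s; in the last pictures the box stands where it started, but I have not seen the verdict.

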